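# Clamp the tube rack on the shaker

## Task

Make the tube rack on the shaker ready to run: hold the sliding clamp's release bar up while you slide the clamp along, so that its sprung pad pushes the rack flush and square against the fixed fence and is itself pressed in part of the way, then let the bar go so that its catch drops fully into a notch and the clamp is locked. If the catch lands on top of a tooth, ease the clamp a little one way or the other until it drops in. Work gently: do not ram the rack, do not force the catch against the teeth, and leave the other things on the bench where they are.

Things in the scene. Friction and masses are not known exactly. Their poses are not given: they have to be found in the camera images.
- shaker: White bench-top orbital shaker, 330 x 345 mm, standing still, fixed to the bench; origin under the middle of its base, z up, control panel towards its own -x. Its platform carries a black rubber mat, top 116 mm above the origin, between two rails along its own y at x = -142 and +142 mm. The clamp slides on the rails towards +y (towards the fence). All x, y below are the shaker's own.
- fence_face (a point): Middle of the foot of the fixed fence's face that looks to the clamp. The fence is an upright aluminium bar across the platform, 236 mm long (x), 12 mm thick, 46 mm high; its face lies at y = +105 mm in the shaker's frame. Two tubes in clips stand behind it, up to 230 mm above the bench.
- notched_rail (a point): A point fixed on the shaker: middle of the +x rail, on its top. On each rail lies a steel strip with teeth 9.5 mm thick (y), 8 mm high, one every 16 mm, the notches between them 6.5 mm wide; the open end of the rails, where the clamp starts, has none. The strips are screwed on through slots: where the notches fall varies by a whole pitch each time and is not measured, it must be felt.
- clamp (a joint): How far the clamp (a 236 mm beam across the platform, with release bar and sprung pad) has slid towards the fence, m, 0 to 0.14; starts at 0 to 0.03. At 0.103 the pad just touches a rack that is flush with the fence, at 0.125 it is pressed all the way in. It rubs with about 7.5 N and stays where it is left, even against the pad's spring. It passes the teeth only with the bar raised.
- bar (a joint): How far the release bar is raised, m: 0 fully down (catch fully in a notch, or over the toothless end), about 0.006 catch resting on top of a tooth, 0.011 upper stop. It clears the teeth above 0.0065. Raising takes about 6.5 N at first and 9 N at the stop; let go, its spring drops it in about 0.1 s.
- bar_grip (a point): Middle of the release bar's grip, a black plastic block 90 mm long (x), 14 mm wide (y, the sliding direction), 18 mm high, on a thin steel rod above the clamp's beam. Bar down: 200 mm above the bench, its underside 31 mm above the beam, which is 24 mm thick (y). Pinched from above across its 14 mm, or pushed along y, it raises the bar and moves the clamp. Axes as the shaker's.
- pawl: The catch: two steel teeth, 4 mm thick (y) and 8 mm wide, on the lower ends of the release bar, one over each rail; they move with the bar. Origin at the middle of the bar's grip.
- pad: The clamp's sprung pad, a rubber-faced plate 150 mm long (x), 32 mm high, on the clamp's +y side; origin at the centre of its pressing face, 144 mm above the bench and, not pressed, 55 mm ahead (+y) of the release bar. It gives 22 mm: about 3.5 N to start, 6.8 N when nearly all the way in; beyond that it is hard.
- rack: The loose white tube rack on the mat, 150 mm long (x), 72 mm wide (y), 72 mm high, capped tubes to 106 mm, about 0.35 kg; origin in the middle of its underside. It starts 20 to 55 mm short of the fence and up to 0.1 rad askew. Flush with the fence its origin is at y = +69 mm in the shaker's frame.
- spare_rack: Bystander: steel rack 130 x 55 mm, tubes to 106 mm high, on the bench; origin in the middle of its underside.
- reagent: Bystander: brown bottle 68 mm across, 150 mm high; origin under its middle.
- tip_box: Bystander: yellow closed tip box 88 x 123 x 63 mm; origin under its middle.
- beaker: Bystander: glass beaker 72 mm across, 95 mm high; origin under its middle.
- pipette: Bystander: white pipette about 250 mm long lying on the bench, 25 mm high; origin at the front end of its body.
Mind the look-alikes: they are no part of the job. Leave any blue look-alike of the rack alone.

How it is judged (in metres and radians):
On the way, in this order (a step that is already met when the one before it is completed fails the run):
1. the release bar is raised clear of the teeth with the clamp still near its open end (value of joint bar above 0.0065 m and value of joint clamp below 0.06 m), for 0.1 s.
2. with the bar held up, the clamp's pad has come up against the rack (value of joint bar above 0.0055 m and value of joint clamp above 0.06 m and contact force between pad and rack above 0.5 N), for 0.1 s.
At the end, for the whole second after the job is handed in: Release bar fully down (under 2 mm) with its catch in a notch; pad pressed in part of the way (clamp at 0.103 to 0.1245 m) and pressing the rack with 1 to 10 N; rack standing on the mat, flush with the fence within 2.5 mm, square within 0.03 rad, upright and at rest (value of joint bar below 0.002 m and contact force between pad and rack between 1 and 10 N and value of joint clamp between 0.103 and 0.1245 m and y of rack in the frame of shaker between 0.0665 and 0.0715 m and angle between the x axis of rack and the x axis of shaker, either way round below 0.03 rad and angle between rack's own z axis and vertical below 0.05 rad and z of rack in the frame of shaker below 0.119 m and linear speed of rack below 0.02 m/s); the robot touches nothing.
It fails at once if the pad rams or crushes the rack (more than 20 N) (contact force between pad and rack above 20 N).
It fails at once if the catch is forced against the teeth (more than 20 N) (contact force between pawl and anything else above 20 N).
It fails at once if the tube rack is tipped (angle between rack's own z axis and vertical above 0.25 rad).
It fails at once if a bystander is disturbed (moved more than 20 mm) (distance of any of spare_rack, reagent, tip_box, beaker, pipette from where it was at the start of the episode above 0.02 m).
It also fails if it takes over 42 s, if anything falls off the work surface, if the arm or the gripper's body presses on something with over 40 N, if the wrist force passes 120 N, or if a joint passes its speed limit or range.

## Robot

A 6-joint arm with a two-finger parallel gripper is mounted at the origin on the work surface. World frame = base frame: x ahead of the robot, y to its left, z up, the work surface at z = 0. Lengths are in m, angles in degrees, forces in N, time in s.
With the tool pointing down it reaches from about 0.25 to 0.8 m from the base axis. Payload 8.5 kg.
Tool frame: the origin (TCP) lies at the very end of the fingers, on their centre line; the grasp point (between the pads) lies env.tcp_to_grasp behind it (env.tcp_to_grasp is the distance from the TCP to the grasp point, in m); z points along the fingers, y is the direction in which the jaws open and shut (so a half turn about z gives the same grasp; the last joint's range is limited). The gripper opens to 85 mm and grips with 20 to 120 N. Pads are 22 mm wide; open, the fingers measure 114 mm over their backs; the gripper's body (76 mm by 85 mm) begins 54 mm behind the grasp point. The pads swing forward as they close: fully open they stand 13 mm farther back than shut.
Start: joints at [68.984, 13.648, -0.773, 75.585, 0, 90], TCP at [0.188, 0.49, 0.231] pointing down, gripper open.
Joint ranges: [-152.45, 152.45], [-59.26, 108.67], [-65.41, 83.53], [-104.44, 129.93], [-82.83, 76.93], [-180, 180]. Speed limits (degrees/s): [127.2, 127.2, 159.86, 180, 180, 180].

## Interface

Orientations are given as a 3x3 rotation matrix whose columns are the frame's x, y, z axes.
In Python, from station import env gives the robot as it stands.
- The arm moves only by the tool servo_tool, never from a script. Its arguments are lists of equal length, an entry for each row: "offset": the shift along the tool's x, y, z in cm, a list of three; "twist": the turn, a rotation vector about the tool's x, y, z in rad, a list of three; "hand": the gripper's target within -1 to 1 (shut at 1, half-way at 0, fully open at -1). In form: {"offset": [[dx, dy, dz], ...], "twist": [[ax, ay, az], ...], "hand": [hand, ...]}. A call has exactly 10 rows; each row shifts and turns the pose as measured when the row begins, along the tool's axes as they then stand; what a row does not reach is not made up. A row lasts 1/12 s, in which the tool goes at most 41.7 mm and 7.16 degrees, less where a joint would pass 70% of its speed; a pose out of reach is approached as far as the arm can. A call with a gripper value outside its range is refused whole. The fingers move at their own pace and stop on an object; the grip force is fixed at half the most. Time passes only in rows, so rows that do not move let the fingers close, or fill a call up. It gives the time, the measured TCP pose, the force and the opening at its end, in the units of the state.
- env.state(): the state, without advancing time (a new reading comes with each control period).
- env.grab_frame(name): name is "scene" or "top" or "wrist"; returns a dict with "img" (400x640x3 uint8, blue, green, red), "range_z" (400x640 float32, m along the optical axis (not along the pixel's ray), 0 where there is no reading), "K" (3x3 intrinsics, pixels), "world_from_camera" (4x4, takes a point from camera to world coordinates); the wrist camera has in their place "mount" (4x4, takes a point from camera to tool coordinates, whose origin is the TCP and whose axes are the flange's). Camera axes: x right, y down, z forward; pixel columns grow to the right and rows downward; lengths in m; the calibration is good to about 2 mm. A picture is of the moment at which its call begins: read the wrist's pose just before it.
- env.hand_in(): hands the job in, once; it reports no verdict.
Trained networks look in the newest picture that a camera, given by its name, has taken for a name from the list of things; names that differ only in an ending like _2 or _b are one class to them, and where a whole thing is asked for, a point or a joint stands for the part that bears it (a point fixed in the world has none). Each returns a list of dicts, best first, with "p" (0 to 1); they miss things now and then, are a little off and sometimes report something else, mostly with a low value. They report only what shows in the picture. A call takes as long as a camera call. They do not tell look-alikes from the thing itself.
- env.spot_in(camera, label): "centre" ([x, y, z] in m, in the coordinates of the camera as it stood for that picture, good to about 4 mm: the middle of the surface that is visible of it).
- env.regions_of(camera, label): "pixels" (400x640 bool, what is visible of it).
The state is a dict: "clock": time; "joint_pos": joint angles; "qvel": joint speeds; "joint_torque": joint torques, N m; "tcp_pos": TCP position; "orientation": TCP orientation; "force": force on the tool from outside, world axes, zero at the start; "torque": the same for the moment, N m; "opening": opening from 0.0 (shut) to 1.0 (fully open).
Only numpy, scipy, OpenCV 4.12 (cv2) and the standard library are available. Lean on these libraries where they do the work, as an engineer would, in place of code of your own. Each camera call takes 0.05 s, during which the arm holds its last target.

## Working session

There is one attempt and no reset: what is moved stays moved. The work goes in short steps, Python scripts to look and compute and a tool call to move; the robot and the scene stay as the last step left them, time stands still between calls to the robot, and variables do not carry over. Pictures are saved under pics/ and viewed, and the job is handed in when it is done.

Besides the shell and the picture viewer there is one more tool, called by a JSON object that holds its "op" and its "data". servo_tool: Moves the arm, as the interface text tells. Its arguments: {"type":"object","properties":{"offset":{"type":"array","items":{"type":"array","items":{"type":"number"}}},"twist":{"type":"array","items":{"type":"array","items":{"type":"number"}}},"hand":{"type":"array","items":{"type":"number"}}},"required":["offset","twist","hand"]}

```bash
ls; mkdir -p pics; cat > h.py <<'E'
import numpy as np,cv2
from station import env
def grab(n,fn=None):
    s=env.state(); f=env.grab_frame(n)
    if n=='wrist':
        T=np.eye(4);T[:3,:3]=np.array(s['orientation']);T[:3,3]=s['tcp_pos'];f['T']=T@np.array(f['mount'])
    else: f['T']=np.array(f['world_from_camera'])
    if fn: cv2.imwrite('pics/'+fn,f['img'])
    return f
def w(f,c): return (f['T']@np.append(c,1))[:3]
def cloud(f,m=None):
    z=f['range_z'];K=np.array(f['K']);v,u=np.mgrid[0:400,0:640]
    P=np.stack([(u-K[0,2])/K[0,0]*z,(v-K[1,2])/K[1,1]*z,z],-1)@f['T'][:3,:3].T+f['T'][:3,3]
    P[z<=0]=np.nan
    return P
E
python3 - <<'E'
from h import *
s=env.state();print(s['clock'],s['tcp_pos'],s['orientation'],s['force'],env.tcp_to_grasp)
for n in ['scene','top']:
    f=grab(n,n+'0.png')
    for l in ['shaker','rack','bar_grip','fence_face','notched_rail','pad','clamp','spare_rack']:
        print(n,l,[(round(d['p'],2),w(f,d['centre']).round(3)) for d in env.spot_in(n,l)][:3])
print(env.state()['clock'])
E
```

```text
pics
0.0 [0.18814779 0.48968842 0.23067314] [[-9.33469745e-01  3.58655817e-01 -4.89520454e-04]
 [ 3.58656150e-01  9.33468755e-01 -1.35981293e-03]
 [-3.07527679e-05 -1.44491375e-03 -9.99998956e-01]] [-0.31497541  0.73095431  0.68186464] 0.0187
scene shaker [(0.79, array([0.657, 0.043, 0.117]))]
scene rack [(0.74, array([0.624, 0.074, 0.19 ])), (0.62, array([ 0.328, -0.232,  0.072]))]
scene bar_grip [(0.69, array([ 0.6  , -0.106,  0.205]))]
scene fence_face [(0.69, array([0.658, 0.045, 0.116])), (0.33, array([0.332, 0.343, 0.019]))]
scene notched_rail [(0.87, array([0.656, 0.046, 0.115]))]
scene pad [(0.93, array([ 0.596, -0.053,  0.149]))]
scene clamp [(0.54, array([ 0.601, -0.052,  0.153]))]
scene spare_rack [(0.79, array([ 0.649, -0.461,  0.063]))]
top shaker [(0.77, array([ 0.582, -0.015,  0.115]))]
top rack [(0.94, array([ 0.32 , -0.237,  0.072])), (0.83, array([0.586, 0.053, 0.184]))]
top bar_grip [(0.79, array([ 0.581, -0.111,  0.202])), (0.31, array([0.589, 0.055, 0.188]))]
top fence_face [(0.77, array([ 0.577, -0.012,  0.111]))]
top notched_rail [(0.59, array([ 0.577, -0.013,  0.117]))]
top pad [(0.64, array([ 0.586, -0.064,  0.162]))]
top clamp [(0.7, array([ 0.582, -0.104,  0.158]))]
top spare_rack [(0.83, array([ 0.63 , -0.463,  0.071]))]
0.9
```

View pics/top0.png

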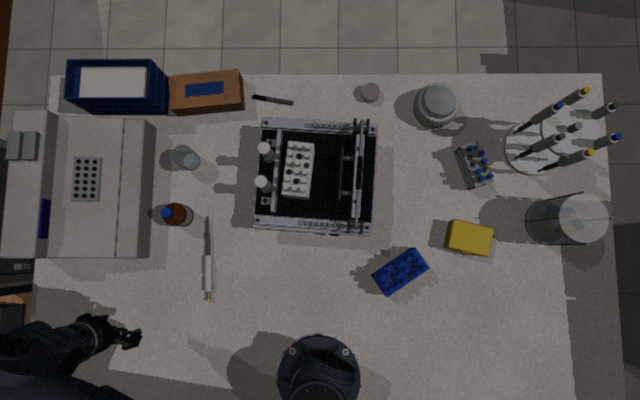

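View pics/scene0.png

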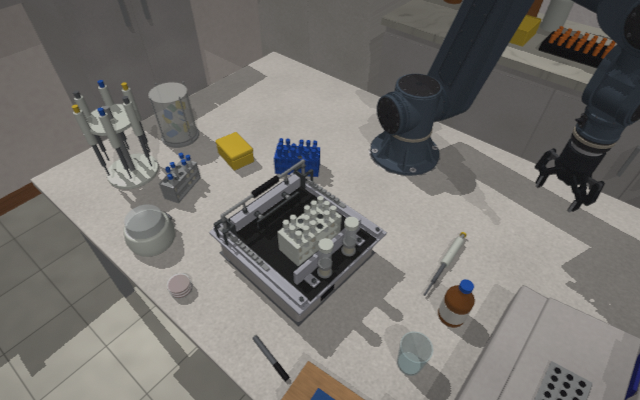

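```bash
python3 - <<'E'
from h import *
f=grab('top'); P=cloud(f)
r=env.regions_of('top','bar_grip'); print([(round(d['p'],2),d['pixels'].sum()) for d in r])
m=r[0]['pixels']; v,u=np.where(m); print(u.min(),u.max(),v.min(),v.max())
Q=P[m]; print(np.nanpercentile(Q,[5,50,95],axis=0).round(3))
k=(P[...,2]>.19)&(P[...,2]<.212)&(P[...,1]<-.08)&(P[...,1]>-.16)&(abs(P[...,0]-.58)<.1)
Q=P[k];print('grip',len(Q),Q.min(0).round(4),Q.max(0).round(4),Q.mean(0).round(4),np.polyfit(Q[:,0],Q[:,1],1))
# fence top: mat 0.116 + 0.046=0.162
k=(P[...,2]>.155)&(P[...,2]<.168)&(P[...,1]>.07)&(P[...,1]<.16)&(abs(P[...,0]-.58)<.15)
Q=P[k];print('fence',len(Q),Q.min(0).round(4),Q.max(0).round(4),Q.mean(0).round(4),np.polyfit(Q[:,0],Q[:,1],1))
k=(P[...,2]>.15)&(P[...,2]<.175)&(P[...,1]<-.05)&(P[...,1]>-.16)&(abs(P[...,0]-.58)<.15)
Q=P[k];print('beam',len(Q),Q.min(0).round(4),Q.max(0).round(4),Q.mean(0).round(4),np.polyfit(Q[:,0],Q[:,1],1))
# shaker footprint
k=(P[...,2]>.105)&(P[...,2]<.135)&(abs(P[...,0]-.58)<.25)&(abs(P[...,1])<.25)
Q=P[k][:,:2].astype(np.float32);print('shaker',cv2.minAreaRect(Q))
c=f['img'][95:255,230:400];cv2.imwrite('pics/c1.png',cv2.resize(c,None,fx=4.5,fy=3.7,interpolation=cv2.INTER_CUBIC))
f=grab('scene'); P=cloud(f);c=f['img'][150:320,200:400];cv2.imwrite('pics/c2.png',cv2.resize(c,None,fx=3.5,fy=3.5,interpolation=cv2.INTER_CUBIC))
k=(P[...,2]>.19)&(P[...,2]<.212)&(P[...,1]<-.08)&(P[...,1]>-.16)&(abs(P[...,0]-.58)<.1)
Q=P[k];print('grip',len(Q),Q.min(0).round(4),Q.max(0).round(4),Q.mean(0).round(4),np.polyfit(Q[:,0],Q[:,1],1))
E
```

```text
[(0.74, np.int64(465)), (0.74, np.int64(1203))]
353 365 120 228
[[ 0.449 -0.121  0.183]
 [ 0.582 -0.11   0.205]
 [ 0.723 -0.102  0.211]]
grip 311 [ 0.4804 -0.119   0.1958] [ 0.6793 -0.1016  0.2119] [ 0.5788 -0.1103  0.2061] [-0.06300402 -0.07384012]
fence 413 [0.4826 0.0833 0.1551] [0.7158 0.1596 0.1678] [0.5977 0.1205 0.1612] [-0.06057867  0.156729  ]
beam 783 [ 0.4315 -0.1415  0.15  ] [ 0.7286 -0.0523  0.1747] [ 0.5812 -0.095   0.1603] [-0.05376559 -0.06376723]
shaker ((0.5509175062179565, -0.03666205704212189), (0.44004058837890625, 0.40732091665267944), 86.27171325683594)
grip 352 [ 0.4821 -0.1174  0.1907] [ 0.6798 -0.0976  0.2114] [ 0.5875 -0.1064  0.2035] [-0.06133051 -0.07032028]
```

View pics/c1.png

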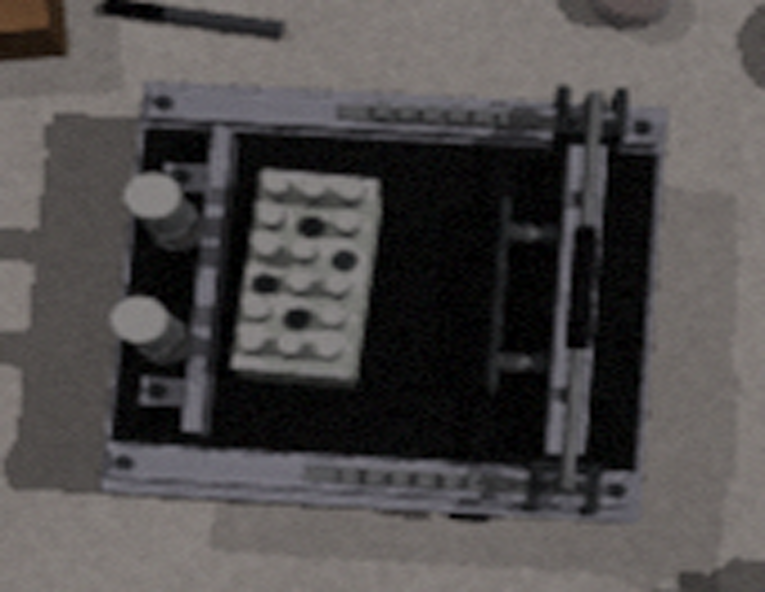

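View pics/c2.png

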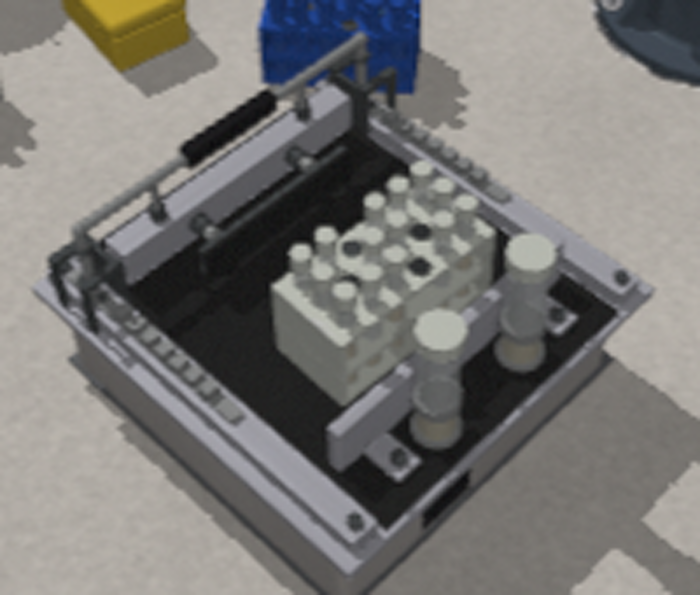

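{"op": "servo_tool", "data": {"offset": [[0,0,-2],[0,0,-2],[0,0,-2],[-2.4,-3.2,0],[-2.4,-3.2,0],[-2.4,-3.2,0],[-2.4,-3.2,0],[-2.4,-3.2,0],[-2.4,-3.2,0],[-2.4,-3.2,0]], "twist": [[0,0,-0.102],[0,0,-0.102],[0,0,-0.102],[0,0,0],[0,0,0],[0,0,0],[0,0,0],[0,0,0],[0,0,0],[0,0,0]], "hand": [-1,-1,-1,-1,-1,-1,-1,-1,-1,-1]}}

```text
clock: 1.88
tcp_pos: [0.3481, 0.2564, 0.2931]
orientation: [[-1.0, 0.031, 0.001], [0.031, 1.0, 0.001], [-0.001, 0.001, -1.0]]
force: [1.3, 0.9, 0.9]
opening: 1.001
```

{"op": "servo_tool", "data": {"offset": [[-2.4,-3.3,0],[-2.4,-3.3,0],[-2.4,-3.3,0],[-2.4,-3.3,0],[-2.4,-3.3,0],[-2.4,-3.3,0],[-2.4,-3.3,0],[-2.4,-3.3,0],[-2.4,-3.3,0],[-2.4,-3.3,0]], "twist": [[0,0,0.03],[0,0,0],[0,0,0],[0,0,0],[0,0,0],[0,0,0],[0,0,0],[0,0,0],[0,0,0],[0,0,0]], "hand": [-1,-1,-1,-1,-1,-0.2,-0.2,-0.2,-0.2,-0.2]}}

```text
clock: 2.72
tcp_pos: [0.5688, -0.0974, 0.2954]
orientation: [[-0.998, 0.064, 0.008], [0.064, 0.998, 0.003], [-0.008, 0.004, -1.0]]
force: [1.3, 0.3, 0.7]
opening: 0.6
```

```bash
python3 - <<'E'
from h import *
f=grab('wrist','w1.png');s=env.state();print(s['tcp_pos'],s['orientation'],s['opening'])
for l in ['bar_grip','fence_face','rack']:
    print(l,[(round(d['p'],2),w(f,d['centre']).round(4)) for d in env.spot_in('wrist',l)][:3])
P=cloud(f)
def fit(n,zl,zh,yl,yh):
    k=(P[...,2]>zl)&(P[...,2]<zh)&(P[...,1]>yl)&(P[...,1]<yh)&(abs(P[...,0]-.58)<.14)
    Q=P[k]
    if len(Q)<20: print(n,len(Q));return
    p=np.polyfit(Q[:,0],Q[:,1],1);r=Q[:,1]-np.polyval(p,Q[:,0]);k=abs(r)<.02;Q=Q[k]
    p=np.polyfit(Q[:,0],Q[:,1],1);r=Q[:,1]-np.polyval(p,Q[:,0])
    print(n,len(Q),Q.min(0).round(4),Q.max(0).round(4),p.round(4),np.polyval(p,.581).round(4),np.percentile(r,[2,50,98]).round(4))
fit('grip',.203,.214,-.15,-.06);fit('rod',.19,.214,-.15,-.06);fit('beam',.154,.166,-.15,-.05);fit('fence',.156,.167,.08,.16)
E
```

```text
[ 0.57211051 -0.10288679  0.29390791] [[-9.97748732e-01  6.65378863e-02  8.37719308e-03]
 [ 6.65447771e-02  9.97783290e-01  5.46226534e-04]
 [-8.32227851e-03  1.10245528e-03 -9.99964762e-01]] 0.6010043964249641
bar_grip [(0.56, array([ 0.5579, -0.1048,  0.2036]))]
fence_face [(0.59, array([ 0.5297, -0.0239,  0.122 ]))]
rack [(0.68, array([ 0.3738, -0.27  ,  0.0363])), (0.67, array([0.5896, 0.0464, 0.1865]))]
grip 3537 [ 0.4401 -0.12    0.203 ] [ 0.72   -0.0943  0.2115] [-0.0628 -0.071 ] -0.1075 [-0.0064 -0.      0.0062]
rod 3989 [ 0.4401 -0.12    0.1947] [ 0.72   -0.0936  0.2115] [-0.0638 -0.0704] -0.1075 [-0.0063 -0.      0.0062]
beam 1788 [ 0.4455 -0.112   0.154 ] [ 0.7158 -0.0783  0.166 ] [-0.0568 -0.0656] -0.0986 [-0.0048 -0.      0.0079]
fence 2129 [0.482  0.1084 0.156 ] [0.7173 0.1471 0.1669] [-0.0345  0.145 ] 0.1249 [-0.0103 -0.0018  0.0192]
```

View pics/w1.png

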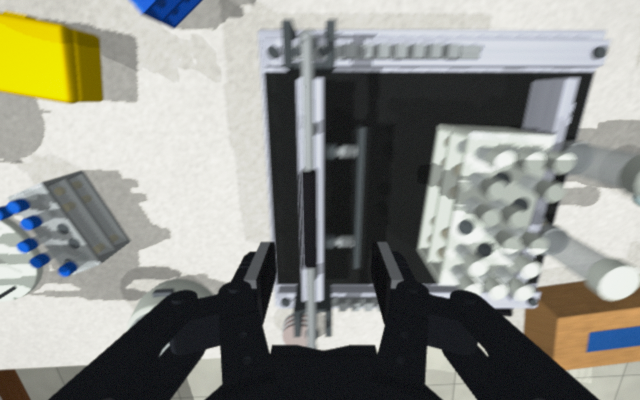

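{"op": "servo_tool", "data": {"offset": [[-0.9,-0.4,1],[0,0,2.2],[0,0,2.2],[0,0,2.2],[0,0,2.0],[0,0,1.2],[0,0,0.4],[0,0,0],[0,0,0],[0,0,0]], "twist": [[0,0.008,0],[0,0,0],[0,0,0],[0,0,0],[0,0,0],[0,0,0],[0,0,0],[0,0,0],[0,0,0],[0,0,0]], "hand": [0,0,0,0,0,0,0,0,0,0]}}

```text
clock: 3.75
tcp_pos: [0.574, -0.0927, 0.1835]
orientation: [[-0.998, 0.055, 0.004], [0.055, 0.998, -0.003], [-0.005, -0.003, -1.0]]
force: [0.4, -6.1, -3.9]
opening: 0.5
```

{"op": "servo_tool", "data": {"offset": [[-0.2,-0.3,0],[-0.2,-0.3,0],[-0.2,-0.3,0],[0,-0.2,0],[0,0,0],[0,0,0],[0,0,0],[0,0,0],[0,0,0],[0,0,0]], "twist": [[0,0,0.007],[0,0,0],[0,0,0],[0,0,0],[0,0,0],[0,0,0],[0,0,0],[0,0,0],[0,0,0],[0,0,0]], "hand": [0,0,0,0,0,0,0,0,0,0]}}

```text
clock: 4.58
tcp_pos: [0.5799, -0.1018, 0.1874]
orientation: [[-0.998, 0.059, 0.009], [0.059, 0.998, -0.002], [-0.009, -0.001, -1.0]]
force: [-0.4, 0.4, 0.6]
opening: 0.502
```

```bash
python3 - <<'E'
from h import *
f=grab('wrist','w2.png');s=env.state();print(s['tcp_pos'],s['orientation'],s['opening'],s['force'])
P=cloud(f)
def fit(n,zl,zh,yl,yh,xl,xh):
    k=(P[...,2]>zl)&(P[...,2]<zh)&(P[...,1]>yl)&(P[...,1]<yh)&(P[...,0]>xl)&(P[...,0]<xh)
    Q=P[k]
    if len(Q)<20: print(n,len(Q));return
    p=np.polyfit(Q[:,0],Q[:,1],1);r=Q[:,1]-np.polyval(p,Q[:,0])
    print(n,len(Q),Q.min(0).round(4),Q.max(0).round(4),p.round(4),np.polyval(p,.575).round(4),np.percentile(r,[2,50,98]).round(4))
fit('grip',.195,.225,-.13,-.07,.53,.56)
E
```

```text
[ 0.57985656 -0.10179407  0.1874284 ] [[-0.99822426  0.05894661  0.00858069]
 [ 0.05893117  0.99825996 -0.00204157]
 [-0.0086861  -0.00153227 -0.9999611 ]] 0.4949371013690926 [ 0.09300319 -0.1245455   0.46763993]
grip 1816 [ 0.53   -0.1128  0.1952] [ 0.56   -0.0983  0.2114] [-0.0616 -0.0715] -0.1069 [-0.0066 -0.0001  0.0066]
```

View pics/w2.png

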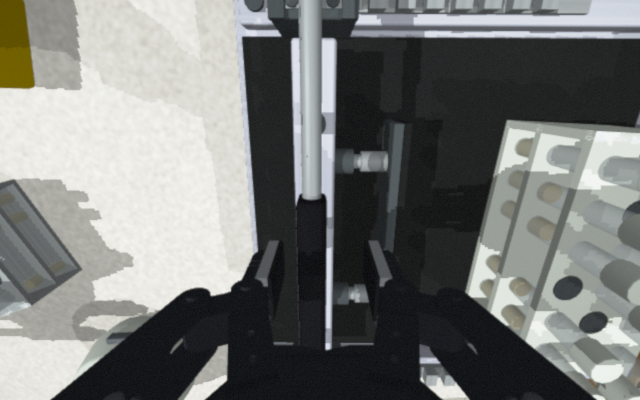

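{"op": "servo_tool", "data": {"offset": [[0,-0.3,0.3],[0,-0.25,0.3],[0,0,0],[0,0,0],[0,0,0],[0,0,0],[0,0,0],[0,0,0],[0,0,0],[0,0,0]], "twist": [[0,0.009,0.003],[0,0,0],[0,0,0],[0,0,0],[0,0,0],[0,0,0],[0,0,0],[0,0,0],[0,0,0],[0,0,0]], "hand": [0,0,0.3,0.5,1,1,1,1,1,1]}}

```text
clock: 5.47
tcp_pos: [0.5794, -0.1078, 0.1805]
orientation: [[-0.998, 0.062, -0.002], [0.062, 0.998, -0.001], [0.002, -0.001, -1.0]]
force: [0.0, 0.1, 0.4]
opening: 0.149
```

{"op": "servo_tool", "data": {"offset": [[0,0,-0.2],[0,0,-0.2],[0,0,-0.2],[0,0,-0.15],[0,0,-0.1],[0,0,0],[0,0,0],[0,0,0],[0,0,0],[0,0,0]], "twist": [[0,0,0],[0,0,0],[0,0,0],[0,0,0],[0,0,0],[0,0,0],[0,0,0],[0,0,0],[0,0,0],[0,0,0]], "hand": [1,1,1,1,1,1,1,1,1,1]}}

```text
clock: 6.3
tcp_pos: [0.5793, -0.1078, 0.1867]
orientation: [[-0.998, 0.063, -0.005], [0.063, 0.998, -0.001], [0.005, -0.001, -1.0]]
force: [2.5, -0.1, -8.1]
opening: 0.152
```

{"op": "servo_tool", "data": {"offset": [[0,0,-0.15],[0,0,-0.1],[0,0,-0.1],[0,0,-0.05],[0,0,0],[0,0,0],[0,0,0],[0,0,0],[0,0,0],[0,0,0]], "twist": [[0,-0.005,0],[0,0,0],[0,0,0],[0,0,0],[0,0,0],[0,0,0],[0,0,0],[0,0,0],[0,0,0],[0,0,0]], "hand": [1,1,1,1,1,1,1,1,1,1]}}

```text
clock: 7.13
tcp_pos: [0.5794, -0.1078, 0.1907]
orientation: [[-0.998, 0.062, 0.0], [0.062, 0.998, -0.001], [-0.0, -0.001, -1.0]]
force: [3.6, -1.0, -9.2]
opening: 0.151
```

{"op": "servo_tool", "data": {"offset": [[0,0.3,0],[0,0.4,0],[0,0.4,0],[0,0.4,0],[0,0.4,0],[0,0.4,0],[0,0.4,0],[0,0.3,0],[0,0,0],[0,0,0]], "twist": [[0,0,0],[0,0,0],[0,0,0],[0,0,0],[0,0,0],[0,0,0],[0,0,0],[0,0,0],[0,0,0],[0,0,0]], "hand": [1,1,1,1,1,1,1,1,1,1]}}

```text
clock: 7.97
tcp_pos: [0.5807, -0.0871, 0.1905]
orientation: [[-0.998, 0.069, -0.001], [0.069, 0.997, -0.019], [-0.0, -0.019, -1.0]]
force: [3.8, -2.9, -9.0]
opening: 0.148
```

{"op": "servo_tool", "data": {"offset": [[0,0.4,0],[0,0.5,0],[0,0.5,0],[0,0.5,0],[0,0.5,0],[0,0.5,0],[0,0.4,0],[0,0.3,0],[0,0,0],[0,0,0]], "twist": [[-0.01,0,-0.003],[-0.005,0,-0.003],[-0.005,0,0],[-0.004,0,0],[-0.004,0,0],[-0.004,0,0],[-0.004,0,0],[-0.004,0,0],[0,0,0],[0,0,0]], "hand": [1,1,1,1,1,1,1,1,1,1]}}

```text
clock: 8.8
tcp_pos: [0.5824, -0.0612, 0.1904]
orientation: [[-0.998, 0.069, -0.0], [0.069, 0.998, 0.001], [0.0, 0.001, -1.0]]
force: [3.0, -0.8, -9.3]
opening: 0.153
```

```bash
python3 - <<'E'
from h import *
s=env.state();print(s['tcp_pos'],s['orientation'],s['force'],s['torque'])
f=grab('top');c=f['img'][95:255,230:400];cv2.imwrite('pics/c3.png',cv2.resize(c,None,fx=4.5,fy=3.7,interpolation=cv2.INTER_CUBIC))
f=grab('scene');c=f['img'][150:320,200:400];cv2.imwrite('pics/c4.png',cv2.resize(c,None,fx=3.5,fy=3.5,interpolation=cv2.INTER_CUBIC))
E
```

```text
[ 0.58238181 -0.0612042   0.19043912] [[-9.97597058e-01  6.92827271e-02 -1.19606046e-04]
 [ 6.92826151e-02  9.97596775e-01  7.70698015e-04]
 [ 1.72714666e-04  7.60559453e-04 -9.99999696e-01]] [ 3.04443127 -0.78268811 -9.29526985] [-0.16577572 -0.58037258  0.32859362]
```

View pics/c4.png

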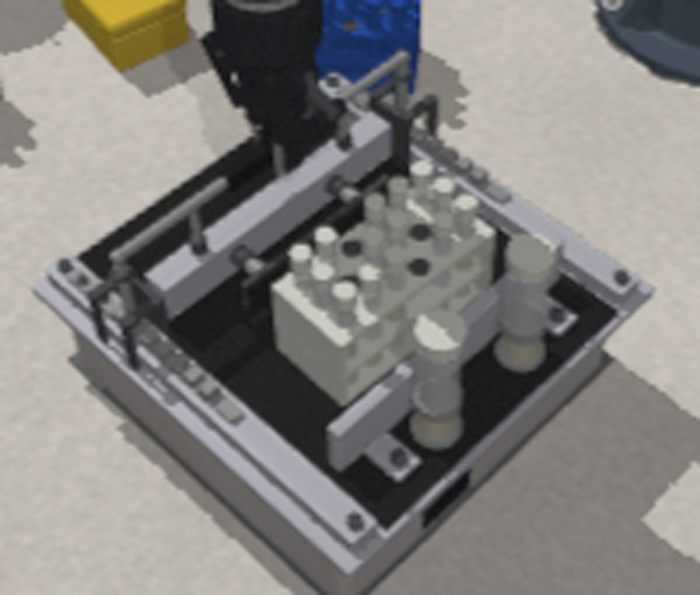

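{"op": "servo_tool", "data": {"offset": [[0,0.3,0],[0,0.4,0],[0,0.4,0],[0,0.4,0],[0,0.4,0],[0,0.4,0],[0,0.4,0],[0,0.3,0],[0,0.2,0],[0,0,0]], "twist": [[-0.01,0,-0.005],[-0.005,0,-0.005],[-0.005,0,-0.002],[-0.005,0,0],[-0.005,0,0],[-0.005,0,0],[-0.005,0,0],[-0.004,0,0],[-0.004,0,0],[0,0,0]], "hand": [1,1,1,1,1,1,1,1,1,1]}}

```text
clock: 9.73
tcp_pos: [0.5835, -0.0434, 0.1908]
orientation: [[-0.998, 0.068, 0.001], [0.068, 0.997, 0.019], [0.0, 0.019, -1.0]]
force: [2.8, 5.9, -8.1]
opening: 0.153
```

{"op": "servo_tool", "data": {"offset": [[0,0.3,0],[0,0.4,0],[0,0.4,0],[0,0.4,0],[0,0.4,0],[0,0.4,0],[0,0.4,0],[0,0.3,0],[0,0.2,0],[0,0,0]], "twist": [[0,0,0],[0,0,0],[0,0,0],[0,0,0],[0,0,0],[0,0,0],[0,0,0],[0,0,0],[0,0,0],[0,0,0]], "hand": [1,1,1,1,1,1,1,1,1,1]}}

```text
clock: 10.57
tcp_pos: [0.5848, -0.0235, 0.1907]
orientation: [[-0.997, 0.075, -0.001], [0.075, 0.997, -0.008], [0.001, -0.008, -1.0]]
force: [3.2, 1.7, -8.4]
opening: 0.154
```

```bash
python3 - <<'E'
from h import *
s=env.state();print(s['tcp_pos'],s['orientation'],s['force'],s['torque'])
f=grab('scene');c=f['img'][150:320,200:400];cv2.imwrite('pics/c5.png',cv2.resize(c,None,fx=3.5,fy=3.5,interpolation=cv2.INTER_CUBIC))
E
```

```text
[ 0.58478325 -0.02353802  0.1907448 ] [[-9.97202350e-01  7.47370256e-02 -1.36026871e-03]
 [ 7.47457743e-02  9.97168133e-01 -8.29356940e-03]
 [ 7.36579905e-04 -8.37204123e-03 -9.99964683e-01]] [ 3.22063466  1.66484987 -8.42006116] [ 0.56629198 -0.62438023  0.55070488]
```

View pics/c5.png

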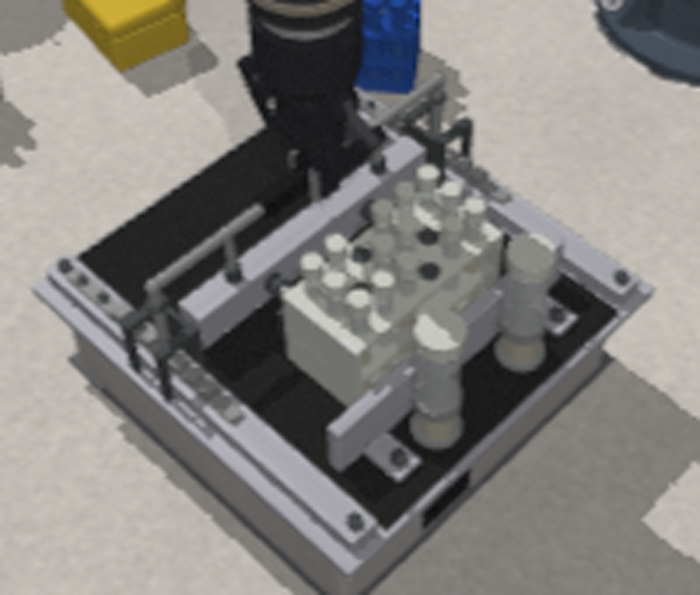

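{"op": "servo_tool", "data": {"offset": [[0,0.3,0],[0,0.3,0],[0,0.3,0],[0,0.3,0],[0,0.3,0],[0,0.3,0],[0,0.2,0],[0,0.2,0],[0,0,0],[0,0,0]], "twist": [[-0.003,0,-0.005],[-0.003,0,-0.004],[-0.002,0,-0.002],[-0.002,0,-0.002],[-0.002,0,0],[0,0,0],[0,0,0],[0,0,0],[0,0,0],[0,0,0]], "hand": [1,1,1,1,1,1,1,1,1,1]}}

```text
clock: 11.45
tcp_pos: [0.5855, -0.0118, 0.1905]
orientation: [[-0.997, 0.071, -0.002], [0.071, 0.997, -0.015], [0.001, -0.015, -1.0]]
force: [3.4, -2.2, -8.6]
opening: 0.153
```

```bash
python3 - <<'E'
from h import *
s=env.state();print(s['tcp_pos'],s['orientation'],s['force'],s['torque'])
f=grab('scene');c=f['img'][150:320,200:400];cv2.imwrite('pics/c6.png',cv2.resize(c,None,fx=3.5,fy=3.5,interpolation=cv2.INTER_CUBIC))
for n in ['scene','top']:
    f=grab(n);P=cloud(f)
    k=(P[...,2]>.157)&(P[...,2]<.168)&(P[...,1]>.09)&(P[...,1]<.15)&(P[...,0]>.46)&(P[...,0]<.71)
    Q=P[k];
    p=np.polyfit(Q[:,0],Q[:,1],1)
    for i in range(5):
        r=Q[:,1]-np.polyval(p,Q[:,0]);g=Q[abs(r)<.012];p=np.polyfit(g[:,0],g[:,1],1)
    print(n,len(g),p,np.polyval(p,.585),np.percentile(g[:,1]-np.polyval(p,g[:,0]),[2,50,98]))
    v,u=np.where(k);print(u.min(),u.max(),v.min(),v.max())
E
```

```text
[ 0.58553124 -0.01175594  0.19049706] [[-9.97484283e-01  7.08594505e-02 -2.01103963e-03]
 [ 7.08814618e-02  9.97375864e-01 -1.47378599e-02]
 [ 9.61445739e-04 -1.48433290e-02 -9.99889369e-01]] [ 3.43923035 -2.22335746 -8.60562251] [ 0.02374543 -0.61019461  0.36698131]
scene 239 [-0.06753674  0.16233446] 0.12282546748077854 [-0.00763164  0.00016282  0.00566305]
296 360 217 272
top 295 [-0.06259914  0.15701174] 0.12039124659685907 [-0.00633549  0.00010257  0.00516057]
264 281 131 211
```

View pics/c6.png

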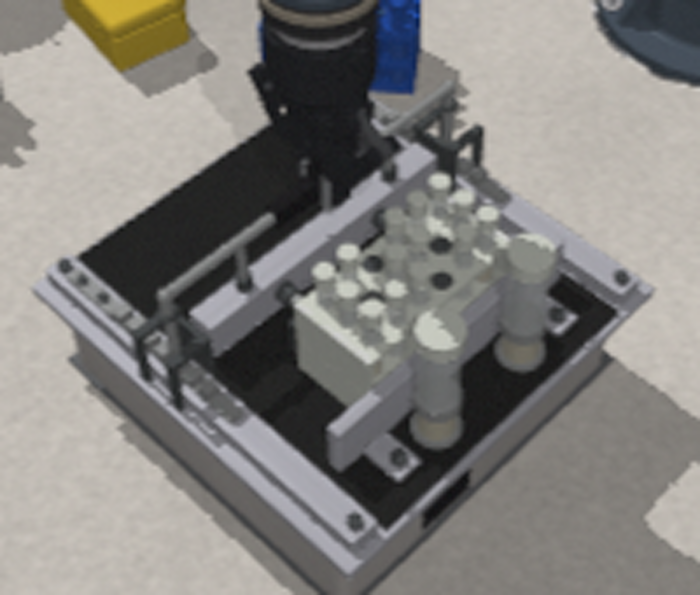

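{"op": "servo_tool", "data": {"offset": [[0,0.3,0],[0,0.3,0],[0,0.3,0],[0,0.25,0],[0,0.2,0],[0,0.0,0],[0,0,0],[0,0,0],[0,0,0],[0,0,0]], "twist": [[-0.006,0,-0.004],[-0.004,0,-0.003],[-0.004,0,-0.002],[-0.002,0,-0.002],[-0.002,0,0],[0,0,0],[0,0,0],[0,0,0],[0,0,0],[0,0,0]], "hand": [1,1,1,1,1,1,1,1,1,1]}}

```text
clock: 12.43
tcp_pos: [0.5859, -0.0061, 0.1903]
orientation: [[-0.998, 0.067, -0.002], [0.067, 0.998, -0.012], [0.001, -0.012, -1.0]]
force: [2.3, -2.0, -8.5]
opening: 0.15
```

{"op": "servo_tool", "data": {"offset": [[0,0,0.1],[0,0,0.1],[0,0,0.1],[0,0,0.05],[0,0,0.05],[0,0,0.05],[0,0,0.05],[0,0,0],[0,0,0],[0,0,0]], "twist": [[0,0,0],[0,0,0],[0,0,0],[0,0,0],[0,0,0],[0,0,0],[0,0,0],[0,0,0],[0,0,0],[0,0,0]], "hand": [1,1,1,1,1,1,1,1,1,1]}}

```text
clock: 13.27
tcp_pos: [0.5859, -0.0061, 0.1866]
orientation: [[-0.998, 0.067, 0.0], [0.067, 0.998, -0.012], [-0.001, -0.012, -1.0]]
force: [1.3, -3.3, -4.3]
opening: 0.153
```

{"op": "servo_tool", "data": {"offset": [[0,0.15,0.02],[0,0.2,0.02],[0,0.2,0.02],[0,0.2,0.02],[0,0.2,0.02],[0,0.2,0.02],[0,0,0],[0,0,0],[0,0,0],[0,0,0]], "twist": [[0,0,0],[0,0,0],[0,0,0],[0,0,0],[0,0,0],[0,0,0],[0,0,0],[0,0,0],[0,0,0],[0,0,0]], "hand": [1,1,1,1,1,1,1,1,1,1]}}

```text
clock: 14.1
tcp_pos: [0.586, -0.0063, 0.1866]
orientation: [[-0.997, 0.074, -0.0], [0.074, 0.997, -0.034], [-0.002, -0.034, -0.999]]
force: [1.7, -4.3, -4.5]
opening: 0.152
```

{"op": "servo_tool", "data": {"offset": [[0,0.2,0.0],[0,0.25,0.02],[0,0.25,0.02],[0,0.25,0.02],[0,0.2,0.02],[0,0.0,0],[0,0,0],[0,0,0],[0,0,0],[0,0,0]], "twist": [[-0.012,0,-0.004],[-0.012,0,-0.004],[-0.01,0,-0.003],[-0.008,0,0],[-0.006,0,0],[0,0,0],[0,0,0],[0,0,0],[0,0,0],[0,0,0]], "hand": [1,1,1,1,1,1,1,1,1,1]}}

```text
clock: 14.93
tcp_pos: [0.5861, -0.0045, 0.1865]
orientation: [[-0.998, 0.069, 0.003], [0.069, 0.998, -0.006], [-0.003, -0.006, -1.0]]
force: [1.3, -2.9, -4.5]
opening: 0.151
```

{"op": "servo_tool", "data": {"offset": [[0,0.25,0.0],[0,0.25,0.02],[0,0.25,0.02],[0,0.25,0.02],[0,0.2,0.02],[0,0.0,0],[0,0,0],[0,0,0],[0,0,0],[0,0,0]], "twist": [[-0.006,0,-0.004],[-0.006,0,-0.003],[-0.006,0,-0.003],[-0.006,0,0],[-0.006,0,0],[0,0,0],[0,0,0],[0,0,0],[0,0,0],[0,0,0]], "hand": [1,1,1,1,1,1,1,1,1,1]}}

```text
clock: 15.77
tcp_pos: [0.5862, -0.0028, 0.1864]
orientation: [[-0.998, 0.066, 0.004], [0.066, 0.998, 0.001], [-0.004, 0.001, -1.0]]
force: [2.2, -3.7, -3.4]
opening: 0.152
```

{"op": "servo_tool", "data": {"offset": [[0,0.25,0.0],[0,0.25,0.02],[0,0.25,0.02],[0,0.25,0.02],[0,0.25,0.02],[0,0.2,0.02],[0,0,0],[0,0,0],[0,0,0],[0,0,0]], "twist": [[-0.004,0,-0.004],[-0.005,0,-0.002],[-0.005,0,0],[-0.005,0,0],[-0.005,0,0],[-0.003,0,0],[0,0,0],[0,0,0],[0,0,0],[0,0,0]], "hand": [1,1,1,1,1,1,1,1,1,1]}}

```text
clock: 16.6
tcp_pos: [0.5864, 0.0006, 0.1823]
orientation: [[-0.998, 0.067, 0.001], [0.067, 0.998, 0.004], [-0.001, 0.004, -1.0]]
force: [2.8, -3.7, -6.8]
opening: 0.15
```

{"op": "servo_tool", "data": {"offset": [[0,0,0.05],[0,0,0.05],[0,0,0.05],[0,0,0],[0,0,0],[0,0,0],[0,0,0],[0,0,0],[0,0,0],[0,0,0]], "twist": [[0,0,0],[0,0,0],[0,0,0],[0,0,0],[0,0,0],[0,0,0],[0,0,0],[0,0,0],[0,0,0],[0,0,0]], "hand": [1,1,1,1,0.5,0.5,0.5,0.5,0.5,0.5]}}

```text
clock: 17.43
tcp_pos: [0.5865, 0.003, 0.1834]
orientation: [[-0.998, 0.066, 0.004], [0.066, 0.998, 0.008], [-0.004, 0.008, -1.0]]
force: [0.8, -0.2, 0.3]
opening: 0.246
```

```bash
python3 - <<'E'
from h import *
f=grab('wrist','w3.png');s=env.state();print(s['tcp_pos'],s['orientation'][2],s['opening'],s['force'])
P=cloud(f)
k=(P[...,2]>.19)&(P[...,2]<.225)&(P[...,1]>-.03)&(P[...,1]<.03)&(P[...,0]>.535)&(P[...,0]<.56)
Q=P[k];p=np.polyfit(Q[:,0],Q[:,1],1);print(len(Q),p,np.polyval(p,.586),np.percentile(Q[:,2],[50,90,98]))
f=grab('scene');c=f['img'][150:320,200:400];cv2.imwrite('pics/c7.png',cv2.resize(c,None,fx=3.5,fy=3.5,interpolation=cv2.INTER_CUBIC))
E
```

```text
[0.58654916 0.00301505 0.18342341] [-0.00371565  0.00831691 -0.99995851] 0.2503623860699859 [-0.69071082  0.19649014  0.0166806 ]
1582 [-0.06405294  0.0381941 ] 0.0006590786376342583 [0.20783178 0.20991342 0.2104337 ]
```

View pics/w3.png

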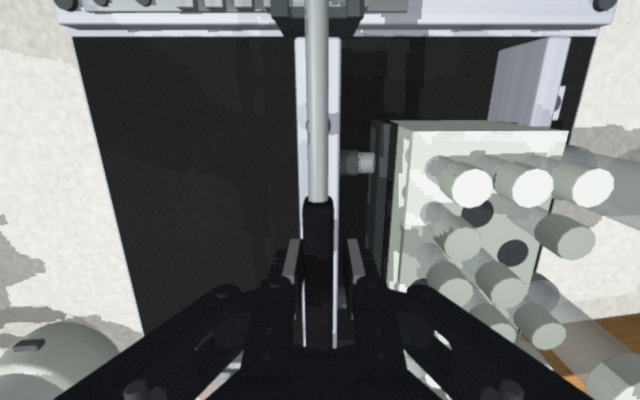

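View pics/c7.png

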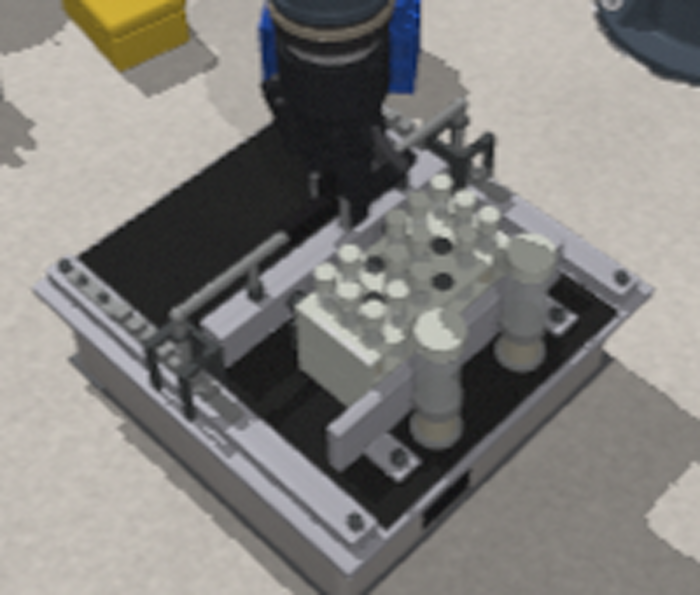

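{"op": "servo_tool", "data": {"offset": [[0,-0.15,0],[0,-0.1,0],[0,0,0],[0,0,-0.5],[0,0,-1],[0,0,-2],[0,0,-2],[0,0,-2],[0,0,-2],[0,0,-2]], "twist": [[0,0,0],[0,0,0],[0,0,0],[0,0,0],[0,0,0],[0,0,0],[0,0,0],[0,0,0],[0,0,0],[0,0,0]], "hand": [0.35,0.35,0.35,0.35,0.35,0.35,0.35,0.35,0.35,0.35]}}

```text
clock: 18.37
tcp_pos: [0.5834, -0.0009, 0.3027]
orientation: [[-0.998, 0.067, -0.003], [0.066, 0.998, 0.008], [0.004, 0.008, -1.0]]
force: [0.1, -0.4, 0.2]
opening: 0.326
```

{"op": "servo_tool", "data": {"offset": [[0,-2,-2],[0,-3,-2],[0,-3,0],[0,-3,0],[0,-3,0],[0,0,0],[0,0,0],[0,0,0],[0,0,0],[0,0,0]], "twist": [[0,0,0],[0,0,0],[0,0,0],[0,0,0],[0,0,0],[0,0,0],[0,0,0],[0,0,0],[0,0,0],[0,0,0]], "hand": [0.35,0.35,0.35,0.35,0.35,0.35,0.35,0.35,0.35,0.35]}}

```text
clock: 19.2
tcp_pos: [0.5748, -0.1447, 0.358]
orientation: [[-0.998, 0.063, 0.013], [0.063, 0.998, 0.006], [-0.013, 0.007, -1.0]]
force: [-0.3, 0.4, -0.5]
opening: 0.327
```

```bash
python3 - <<'E'
from h import *
f=grab('wrist','w4.png');s=env.state();print(s['clock'],s['tcp_pos'],s['force'])
P=cloud(f)
def fit(n,zl,zh,yl,yh,xl=.5,xh=.66):
    k=(P[...,2]>zl)&(P[...,2]<zh)&(P[...,1]>yl)&(P[...,1]<yh)&(P[...,0]>xl)&(P[...,0]<xh)
    Q=P[k]
    if len(Q)<20: print(n,len(Q));return
    p=np.polyfit(Q[:,0],Q[:,1],1);r=Q[:,1]-np.polyval(p,Q[:,0])
    print(n,len(Q),p.round(4),np.polyval(p,.585).round(4),np.percentile(r,[2,50,98]).round(4),np.percentile(Q[:,2],[50,90,98]).round(4))
fit('grip',.195,.225,-.03,.02,.545,.62);fit('racktop',.183,.193,.02,.14)
f=grab('scene');c=f['img'][150:320,200:400];cv2.imwrite('pics/c8.png',cv2.resize(c,None,fx=3.5,fy=3.5,interpolation=cv2.INTER_CUBIC))
P=cloud(f);fit('grip s',.195,.225,-.03,.02,.545,.62);fit('racktop s',.183,.193,.02,.14)
f=grab('top');P=cloud(f);fit('grip t',.195,.225,-.03,.02,.545,.62);fit('racktop t',.183,.193,.02,.14)
c=f['img'][95:255,230:400];cv2.imwrite('pics/c9.png',cv2.resize(c,None,fx=4.5,fy=3.7,interpolation=cv2.INTER_CUBIC))
E
```

```text
19.25 [ 0.57482087 -0.14448103  0.35801304] [0.17712902 0.44730367 1.14822609]
grip 1291 [-0.0643  0.0358] -0.0018 [-0.0047 -0.0011  0.0083] [0.2088 0.2101 0.2107]
racktop 4742 [-0.0643  0.1124] 0.0748 [-0.03   -0.0045  0.0621] [0.1886 0.1899 0.1918]
grip s 176 [-0.0565  0.0357] 0.0027 [-0.0082  0.0014  0.005 ] [0.2071 0.2099 0.2111]
racktop s 576 [-0.057  0.121] 0.0876 [-0.0418  0.0037  0.0283] [0.188  0.19   0.1917]
grip t 148 [-0.0588  0.0318] -0.0026 [-0.0067  0.0001  0.0069] [0.2087 0.2112 0.2122]
racktop t 892 [-0.0671  0.1158] 0.0766 [-0.034  -0.0016  0.0367] [0.1882 0.1909 0.1924]
```

View pics/c8.png

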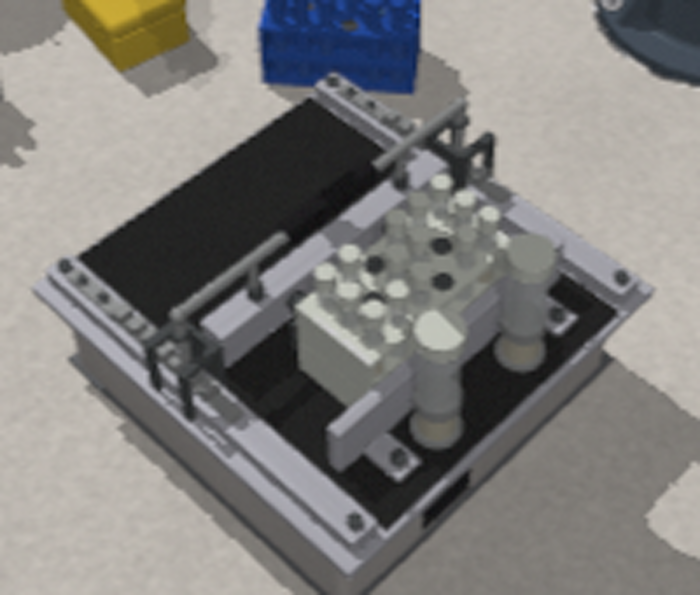

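View pics/w4.png

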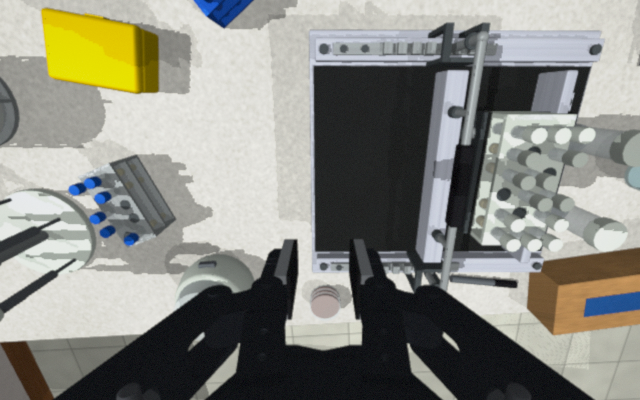

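View pics/c9.png

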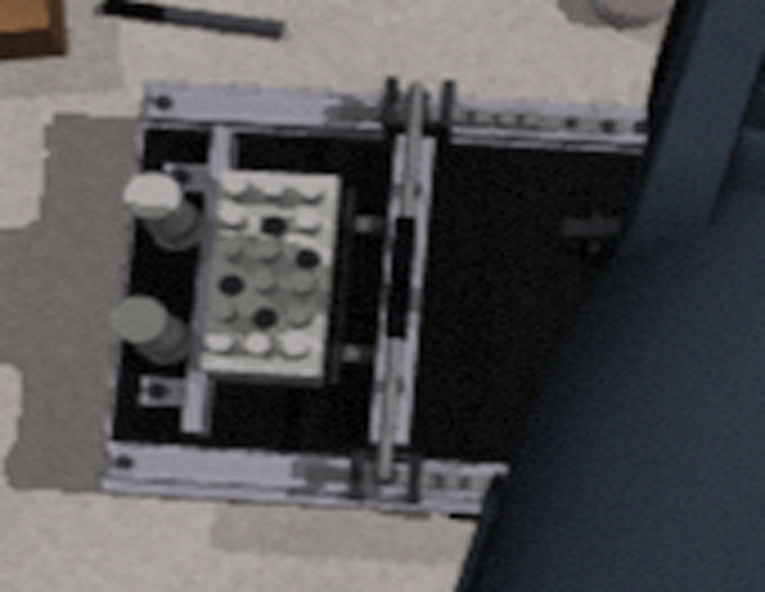

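```bash
python3 -c "
from station import env
print(env.hand_in(), env.state()['clock'])"
```

```text
the job is handed in; nothing more can be done
the job is handed in; nothing more can be done
```

The rack is clamped flush against the fence with the catch dropped into a notch, and I handed the job in at about 19 s. The hand-in gave no verdict.

I pinched the release bar, raised it about 10 mm and slid the clamp until the pad pushed the rack against the fence. When I first lowered the bar, the catch landed on a tooth. I eased the clamp about 6 mm further until it dropped in, then opened the gripper and backed off.

**Last checks:**
- **Bar:** the top of its grip measured about 0.210 to 0.212 m in the cameras, as it did at the start, so I take it to be fully down.
- **Clamp:** it stands at about 0.113 to 0.116 m, estimated from the cameras to within about 3 mm. That puts the pad partly pressed in.
- **Rack:** it looks flush and square to the fence in the top picture. I did not measure its gap or angle to the millimetre.
- **Pad force:** I could not measure it directly. From the clamp position it should be about 5 N.
- **Robot:** the gripper is well clear, with about 1 N on the force sensor.
- **Bystanders:** I never went near them, but I did not measure their positions again.

**Off plan:** on the first descent one finger brushed the grip with about 6 N. I re-centred before gripping, and the grip was within about 1 mm of where it started.

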